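# Set the slotted fence of a bonding jig and clamp it

## Robot

A 7-joint arm with a two-finger parallel gripper is mounted at the origin on a cart in front of the work surface, level with it; the furniture and walls round the work are solid. World frame = base frame: x ahead of the robot, y to its left, z up, the work surface at z = 0. Lengths are in m, angles in rad, forces in N, time in s.
With the tool pointing down it reaches from about 0.35 to 0.9 m from the base axis. Payload 8.1 kg.
Tool frame: the origin (TCP) lies on the centre line of the jaws, within the pads' length; the fingertips stand ahead of it and the grasp point (between the pads) lies 2 mm behind it (tip_reach is the x of the fingertips in the tool frame, in m); x points along the fingers, y is the direction in which the jaws open and shut, and the axes are right-handed (so a half turn about x gives the same grasp; the last joint's range is limited). The gripper opens to 92 mm and grips with 3 to 60 N. Pads are 19 mm wide; open, the fingers measure 130 mm over their backs; the gripper's body (75 mm by 190 mm) begins 47 mm behind the grasp point.
Start: joints at [-1.245, 0.434, 0.025, 1.573, -0.012, 1.134, -0.075], TCP at [0.26, 0.568, 0.208] pointing down, gripper open.
Joint ranges: [-2.62, 2.62], [-0.44, 2.09], [-1.27, 1.32], [0.08, 2.57], [-1.32, 4.46], [0.12, 2], [-2.74, 2.74]. Speed limits (rad/s): [2.22, 2.22, 3.01, 3.01, 3.14, 3.14, 3.14].

## Interface

Orientations are given as a rotation vector (axis times angle).
In Python, from cell import * gives the robot as it stands.
- The arm moves only by the shell command python3 -m inch 'ROWS' [OPENING] [FORCE]. ROWS is JSON, a list of rows, each a list of 2 entries, a list of its own where there are three numbers: the shift along the tool's x, y, z normalised to -1 to 1, where 1 is 200 mm, then the turn about the tool's x normalised to -1 to 1, where 1 is 45 degrees. In form: [[[x, y, z], roll], ...]. A call has exactly 10 rows; each row shifts and turns the commanded pose from where the row before left it, along the tool's axes as they then stand; what a row does not reach is not made up. A row lasts 1/12 s, in which the tool goes at most 41.7 mm and 7.16 degrees, less where a joint would pass 70% of its speed; a pose out of reach is approached as far as the arm can. A call with a number of a shift or a turn outside -1 to 1 is refused whole. A call with a gripper value outside its range is refused whole. OPENING is the closure, from 0 (fully open) to 1 (shut), set as the call begins (- or left out, the last holds). The fingers move at their own pace and stop on an object; FORCE is the grip in N (left out, the last holds). Time passes only in rows, so rows that do not move let the fingers close, or fill a call up. It gives the time, the measured TCP pose, the force and the opening at its end, in the units of the state.
- observe(): the state, without advancing time (a new reading comes with each control period).
- get_image(name): name is "scene" or "top" or "wrist"; returns a dict with "image" (480x640x3 uint8, red, green, blue), "range_z" (480x640 float32, m along the optical axis (not along the pixel's ray), 0 where there is no reading), "fx", "fy", "cx", "cy" (pixels), "position" and "attitude" of the camera in the world. Camera axes: x right, y down, z forward; pixel columns grow to the right and rows downward; lengths in m; the calibration is good to about 2 mm. The wrist camera is an equidistant fisheye: a pixel r from the principal point sees the ray r / f radians off the axis. A picture is of the moment at which its call begins.
- sign_off(): hands the job in, once; it reports no verdict.
The state is a dict: "clock": time; "joints": joint angles; "dq": joint speeds; "joint_efforts": joint torques, N m; "position": TCP position; "ee_rot": TCP orientation; "force": force on the tool from outside, world axes, zero at the start; "ft_torque": the same for the moment, N m; "width": opening from 0.0 (shut) to 1.0 (fully open).
Only numpy, scipy, OpenCV 4.12 (cv2) and the standard library are available. Lean on these libraries where they do the work, as an engineer would, in place of code of your own. Each camera call takes 0.05 s, during which the arm holds its last target. There are 200 camera calls.

## Task

Slide the slotted aluminium fence to the left along its bolts until its face bears lightly against the red stop, without shoving the stop off its mark. With the fence still up against the stop, swing the orange-knobbed clamp lever clockwise (seen from above) until you feel it come up firm, but do not force it further. Leave the beaker, the roll of tape and the marker alone.

Things in the scene. Friction and masses are not known exactly. Their poses are not given: they have to be found in the camera images.
- jig_base: dark steel base plate, fixed to the table, 110 (x) x 260 (y) x 15 mm; origin at the centre of its underside, on the table. The fence must slide along its +y (the robot's left, give or take the jig's yaw); z up. Low ribs guide the fence with 1 mm play a side. Bolts stand in the fence's slots at y = 0: x = +16 mm carries the clamp lever, x = -16 mm a fixed brass nut
- fence: loose aluminium fence, 0.35 to 0.7 kg: a slotted foot 70 (x) x 112 (y) x 6 mm on the base plate and, at its +y end, an upright wall 8 mm thick (y), its top 47 mm above the foot's underside. Origin at the foot's underside, 66 mm short of the wall's outer face; axes as the base's. With the clamp slack it slides along y at 2 to 6 N; it starts 16 to 40 mm short of the stop
- fence_push (a point): centre of the wall's inner face (towards -y), 20 mm above the foot's underside and so 35 mm above the table: the place to push, towards +y. The foot's upper side is 14 mm below it. Behind it, towards -y, the foot is clear for more than 30 mm before the clamp's pad
- fence_face (a point): centre of the wall's outer face (towards +y), 35 mm above the table: this face has to meet the red stop
- red_stop: red stop block, 66 mm wide at its foot and 30 mm above, 20 (y) x 32 mm high, with a black screw on top; rides between the ribs beyond the fence. It is held in its set place by friction only and slips if it is pushed with more than about 14 N. Origin at the middle of the lower edge of its face towards the fence
- stop_face (a point): point on the red stop's face towards the fence (-y), 35 mm above the table, opposite fence_face; axes as the base's
- clamp_lever: black clamp lever with an upright orange knob near its end; turns about the vertical axis of the bolt at x = +16 mm. Origin on that axis, level with the base plate's top. Clockwise seen from above tightens: it turns easily (3 to 4 N at the knob), then after 0.5 to 1.3 rad from where it was found comes up firm; where exactly differs each time and cannot be told from its pose
- clamp_hub: black hub, 20 mm in diameter, on the lever's axis; the lever arm is sprung to it (stiffness 18 Nm/rad) and its axes agree with the lever's while no force acts. When the knob is pushed hard the arm yields from the hub by 0.003 rad per N
- lever_knob (a point): centre of the orange knob, a cylinder 16 mm in diameter and 34 mm high (this point at half height, 62 mm above the table), 55 mm from the lever's axis. The lever arm is below it, its top 45 mm above the table. It starts towards the base's +x side (up to 1.4 rad round from it) and swings through the side away from the red stop to point roughly to the base's -y
- lever_axis (a point): point on the lever's axis of turning at the height of the knob's centre. The lever's stop is springy: there the force needed at the knob climbs by about 6 N for each further mm. The clamp is tight once 7 to 13 N is felt at the knob, and is overstrained above 18 N. The lever stays where it is left
- clamp_pad: brass pressure pad, 24 mm in diameter, under the lever; it stands 0 to 3 mm clear above the fence foot while slack and is pressed down on it, through a spring washer, as the lever comes tight. Origin on the lever's axis
- beaker: bystander: small clear beaker, 57 mm in diameter, 70 mm high, standing left of the jig; origin at the centre of its underside
- tape_white: bystander: roll of white tape, 60 mm in diameter, 19 mm high, lying right of the jig; origin at the centre of its underside
- marker_blue: bystander: white marker pen with a blue cap, 134 mm long, 13 mm thick, lying in front of the jig; origin at the middle of its underside

How it is judged:
On the way, in this order (a step that is already met when the one before it is completed fails the run):
1. the fence bears against the red stop (more than 1.5 N for 0.1 s) while the clamp is still slack (contact force between fence and red_stop above 1.5 N and contact force between clamp_pad and fence below 3 N), for 0.1 s.
2. the clamp pad is pressed on the fence with more than 19 N, the fence within 2 mm of the stop (contact force between clamp_pad and fence above 19 N and y of fence_face in the frame of stop_face above -0.002 m), for 0.2 s.
At the end, for the whole second after the job is handed in: the clamp pad presses on the fence with more than 19 N (the lever is at its firm stop), the fence's face is within 2 mm of the red stop's and square with the base to 0.05 rad, the red stop is within 2 mm of where it was, everything is at rest (all of step 2 and angle between the y axis of fence and the y axis of jig_base, either way round below 0.05 rad and distance of stop_face from where it was at the start of the episode below 0.002 m and linear speed of fence below 0.01 m/s); the robot touches nothing.
It fails at once if the red stop is shoved more than 2 mm off its mark (distance of stop_face from where it was at the start of the episode above 0.002 m).
It fails at once if the clamp lever is overstrained: its sprung arm yields more than 0.055 rad from the hub (about 18 N at the knob) (angle between the x axis of clamp_lever and the x axis of clamp_hub, either way round above 0.055 rad).
It fails at once if the beaker, the tape or the marker is moved more than 20 mm (distance of any of beaker, tape_white, marker_blue from where it was at the start of the episode above 0.02 m).
It also fails if it takes over 70 s, if anything falls off the work surface, if the arm or the gripper's body presses on something with over 40 N, if the wrist force passes 120 N, or if a joint passes its speed limit or range.

## Working session

There is one attempt and no reset: what is moved stays moved. The work goes in short steps, Python scripts to look and compute and a shell command to move; the robot and the scene stay as the last step left them, time stands still between calls to the robot, and variables do not carry over. Pictures are saved under pics/ and viewed, about 8 in all and at most 12, crops included, and the job is handed in when it is done.

```bash
mkdir -p pics; ls
python3 - <<'E'
from cell import *
import cv2,pickle
s=observe();print({k:s[k] for k in s})
for n in("top","scene"):
    d=get_image(n);pickle.dump(d,open(n+'.pkl','wb'));cv2.imwrite(f'pics/{n}0.png',d["image"][:,:,::-1])
    print(n,d["fx"],d["cx"],d["cy"],d["position"],d["attitude"])
E
```

```text
pics
{'clock': 0.0, 'joints': array([-1.24457688,  0.43520578,  0.02499724,  1.57406595, -0.01161558,
        1.13400172, -0.07509528]), 'dq': array([-0.00071189, -0.00084762,  0.0004419 , -0.00092939,  0.00016505,
       -0.0007695 , -0.00197513]), 'joint_efforts': array([-9.50814092e-05, -6.67839646e+01,  9.84813608e-01, -3.14468408e+01,
       -6.05895510e-02,  4.27459949e-02,  1.69852106e-04]), 'position': array([0.2597168 , 0.56790604, 0.207468  ]), 'ee_rot': array([ 0.33520438,  1.54468627, -0.3376123 ]), 'force': array([-0.05507756,  0.31934402, -0.54968548]), 'ft_torque': array([ 0.00418887, -0.06089223, -0.0008676 ]), 'width': 1.002936529213107}
top 529.6700041148307 312.86359322053613 242.4909300425668 [ 0.32640431 -0.06462804  0.94602193] [-2.16349644  2.11899514 -0.16612947]
scene 492.5608574094001 317.25485727399575 243.74657679573184 [-0.06256418 -0.55017279  0.60400606] [-2.04952194  0.9274325  -0.45785063]
```

View pics/top0.png

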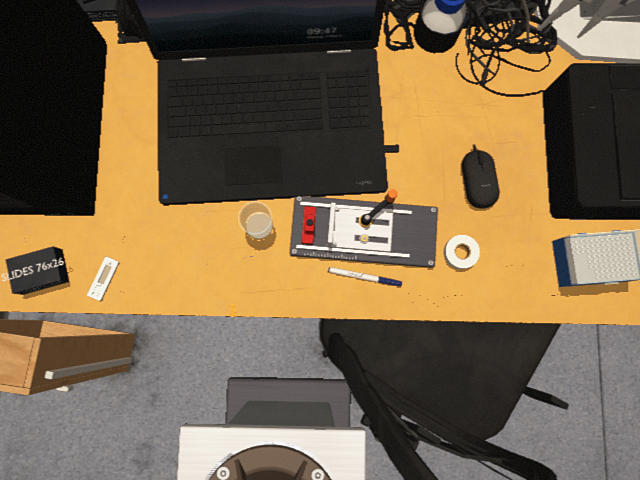

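View pics/scene0.png

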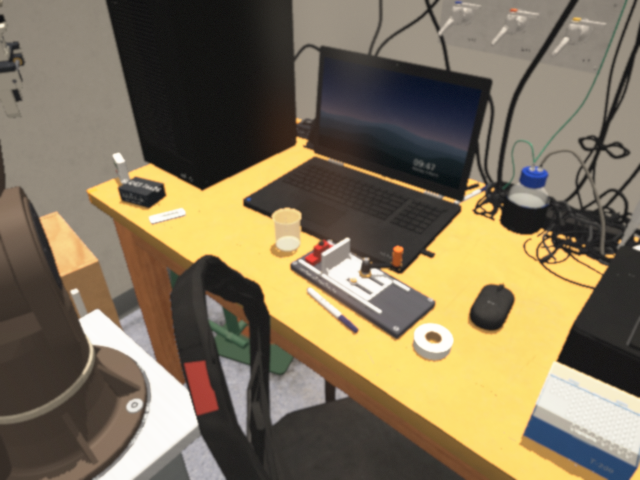

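Top view: the jig spans about (290–438, 196–267), red stop (309,224), fence wall (331,226), hub (366,219), knob (392,194), beaker (257,222), tape (462,252), marker (365,277). The lever points to +x/−y. The scene view agrees with this and shows nothing between the start pose and the jig except the beaker.

```bash
cat > h.py <<'E'
import numpy as np,cv2
from scipy.spatial.transform import Rotation as R
def ray(d,px,z):
    px=np.atleast_2d(np.asarray(px,float))
    v=np.c_[(px[:,0]-d["cx"])/d["fx"],(px[:,1]-d["cy"])/d["fy"],np.ones(len(px))]
    v=R.from_rotvec(d["attitude"]).apply(v);p=np.array(d["position"])
    return p+v*((z-p[2])/v[:,2])[:,None]
def cloud(d):
    v,u=np.mgrid[:480,:640];z=d["range_z"]
    P=np.stack([(u-d["cx"])/d["fx"]*z,(v-d["cy"])/d["fy"]*z,z],-1)
    return R.from_rotvec(d["attitude"]).apply(P.reshape(-1,3)).reshape(480,640,3)+d["position"]
E
python3 - <<'E'
from h import *;import pickle
from cell import *
import cell
print([ (k,getattr(cell,k)) for k in dir(cell) if 'tip' in k.lower()])
d=pickle.load(open('top.pkl','rb'))
P=cloud(d);hsv=cv2.cvtColor(d["image"],cv2.COLOR_RGB2HSV)
H,S,V=[hsv[...,i].astype(int) for i in range(3)]
roi=np.zeros((480,640),bool);roi[185:275,285:445]=1
red=roi&((H<4)|(H>174))&(S>150)&(V>90)
org=roi&(H>=5)&(H<12)&(S>180)&(np.arange(640)[None]>380)&(np.arange(480)[:,None]<206)&(P[...,2]>.04)
for n,m in(("red",red),("org",org)):
    y,x=np.nonzero(m);print(n,m.sum(),x.mean(),y.mean(),x.min(),x.max(),np.percentile(P[m],[5,50,95],axis=0).round(3).tolist())
# plate: screws at corners / dark plate rectangle
dark=(roi&(S<110)&(V<120)&(P[...,2]<.035)).astype(np.uint8)
dark=cv2.morphologyEx(cv2.morphologyEx(dark,cv2.MORPH_OPEN,np.ones((3,3))),cv2.MORPH_CLOSE,np.ones((25,25)))
c=max(cv2.findContours(dark,0,2)[0],key=cv2.contourArea)
b=cv2.boxPoints(cv2.minAreaRect(c));print(b.round(1).tolist());print(ray(d,b,.015).round(4).tolist())
h=P[222:236,318:350,2];print('heights',(np.nanmedian(h,0)*1000).round().tolist())
big=cv2.resize(d["image"][185:285,280:450],None,fx=4.6,fy=4.6,interpolation=cv2.INTER_CUBIC)
cv2.imwrite('pics/crop.png',big[:,:,::-1])
s=observe();print(R.from_rotvec(s["ee_rot"]).as_matrix().round(3).tolist())
E
```

```text
[('tip_reach', 0.017)]
red 371 308.2318059299191 224.44743935309972 302 315 [[0.472, -0.065, 0.023], [0.497, -0.055, 0.028], [0.531, -0.046, 0.048]]
org 51 389.7843137254902 197.7450980392157 386 396 [[0.54, -0.201, 0.049], [0.542, -0.192, 0.067], [0.547, -0.188, 0.08]]
[[279.29998779296875, 254.39999389648438], [285.70001220703125, 176.8000030517578], [439.8999938964844, 189.39999389648438], [433.6000061035156, 267.0]]
[[0.4486, -0.0046, 0.015], [0.5907, -0.0118, 0.015], [0.5732, -0.2913, 0.015], [0.4318, -0.2778, 0.015]]
heights [15.0, 15.0, 14.0, 14.0, 15.0, 14.0, 16.0, 14.0, 14.0, 14.0, 55.0, 61.0, 62.0, 62.0, 62.0, 21.0, 20.0, 21.0, 21.0, 20.0, 20.0, 20.0, 20.0, 20.0, 20.0, 20.0, 21.0, 21.0, 21.0, 21.0, 21.0, 20.0]
[[-0.0, 0.416, 0.909], [-0.001, 0.909, -0.416], [-1.0, -0.001, 0.0]]
```

View pics/crop.png

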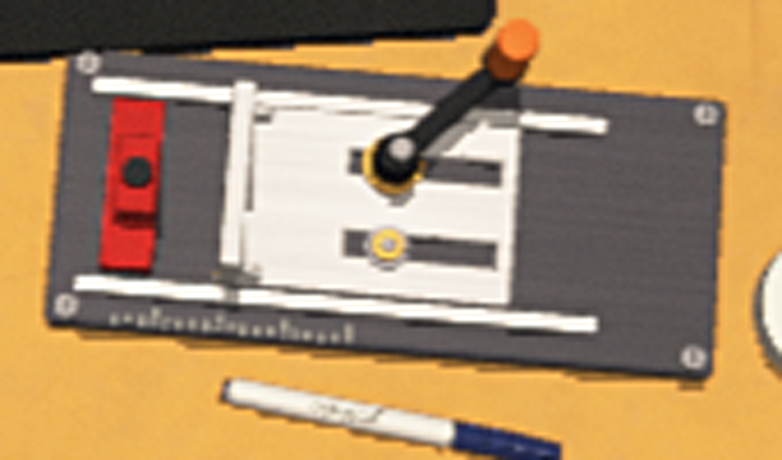

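Crop (×4.6, offset (280,185)): plate screws are at (88,62), (706,114), (694,357), (66,304). The knob top is at (517,42), the wall top runs from (246,85) to (232,265), and the stop's near edge is around x=160. I'll work out the jig frame from these.

Run:
```python
from h import *;import pickle
d=pickle.load(open('top.pkl','rb'))
f=lambda a:np.array(a,float)/4.6+[280,185]-0.4
sc=ray(d,f([(88,62),(706,114),(694,357),(66,304)]),.016)
c=sc.mean(0);yv=(sc[0]-sc[1]+sc[3]-sc[2])[:2];yv/=np.linalg.norm(yv);xv=np.array([yv[1],-yv[0]])
print('centre',c,'yaw',np.arctan2(-yv[0],yv[1]),'screw spans',np.linalg.norm(sc[0]-sc[1]),np.linalg.norm(sc[0]-sc[3]))
J=lambda p:[(np.dot(q[:2]-c[:2],xv).round(4),np.dot(q[:2]-c[:2],yv).round(4)) for q in p]
k=ray(d,f([(517,42)]),.079);w=ray(d,f([(246,85),(232,265)]),.062);s=ray(d,f([(162,180)]),.030)
print('knob',k,J(k));print('wall',w,J(w));print('stop',J(s))
W=lambda x,y:c[:2]+x*xv+y*yv
print('axis',W(.016,0),'axes x',xv,'y',yv)
P=cloud(d);m=(P[...,2]>.055)&(P[...,2]<.066);m[:215]=0;m[:,:320]=0;m[:,340:]=0;m[245:]=0
q=P[m];print('wall cloud',m.sum(),q.mean(0),J([q.mean(0)]),np.percentile([a[1] for a in J(q)],[5,95]))
wm=c[:2]+yv*J([q.mean(0)])[0][1]; print('wall mid x=0',wm)
from cell import observe
o=observe();M=R.from_rotvec(o["ee_rot"]).as_matrix()
print('tool y,z world',M[:,1],M[:,2])
print('roll to align tool y with jig x (deg, about tool x): ',np.degrees(np.arctan2(M[:,2][:2]@xv,M[:,1][:2]@xv)))
for n,off in(('push-hover',-.030),):
    t=wm+yv*off;D=np.r_[t-o["position"][:2],0];print(n,t,'tool shift mm',M.T@D*1000)
```

```text
centre [ 0.49575863 -0.15431204  0.016     ] yaw -0.06448248234521649 screw spans 0.24215194091176523 0.09596638929832466
knob [[ 0.54700981 -0.19497949  0.079     ]] [(np.float64(0.0538), np.float64(-0.0373))]
wall [[ 0.53279828 -0.09680392  0.062     ]
 [ 0.46501291 -0.09266158  0.062     ]] [(np.float64(0.0333), np.float64(0.0598)), (np.float64(-0.0347), np.float64(0.0595))]
stop [(np.float64(0.0009), np.float64(0.0882))]
axis [ 0.51172538 -0.15534304] axes x [ 0.99792173 -0.06443781] y [0.06443781 0.99792173]
wall cloud 131 [ 0.48879227 -0.09288993  0.06134658] [(np.float64(-0.0109), np.float64(0.0608))] [0.05735 0.0644 ]
wall mid x=0 [ 0.49967645 -0.0936384 ]
tool y,z world [ 0.41585503  0.90942983 -0.00140481] [ 9.09430801e-01 -4.15855265e-01  1.31862320e-04]
roll to align tool y with jig x (deg, about tool x):  69.12139509326414
push-hover [ 0.49774331 -0.12357605] tool shift mm [   0.81089959 -529.91921964  504.04202596]
```

Knob angle about the axis is about −0.78 rad (radius 53 mm, as expected). The wall's inner face is at jig y≈0.056 and the gap to the stop is about 25 mm. I'll travel over with the jaws shut.

```bash
python3 -m inch '[[[0,-0.1325,0.126],0],[[0,-0.1325,0.126],0],[[0,-0.1325,0.126],0],[[0,-0.1325,0.126],0],[[0,-0.1325,0.126],0],[[0,-0.1325,0.126],0],[[0,-0.1325,0.126],0],[[0,-0.1325,0.126],0],[[0,-0.1325,0.126],0],[[0,-0.1325,0.126],0]]' 1 20
python3 -m inch '[[[0,-0.1325,0.126],0],[[0,-0.1325,0.126],0],[[0,-0.1325,0.126],0],[[0,-0.1325,0.126],0],[[0,-0.1325,0.126],0],[[0,-0.1325,0.126],0],[[0,-0.1325,0.126],0],[[0,-0.1325,0.126],0],[[0,-0.1325,0.126],0],[[0,-0.1325,0.126],0]]'
python3 -m inch '[[[0,0,0],0.154],[[0,0,0],0.154],[[0,0,0],0.154],[[0,0,0],0.154],[[0,0,0],0.154],[[0,0,0],0.154],[[0,0,0],0.154],[[0,0,0],0.154],[[0,0,0],0.154],[[0,0,0],0.154]]'
cat > where.py <<'E'
from h import *
from cell import *
c=np.array([.49576,-.15431]);xv=np.array([.99792,-.06444]);yv=np.array([.06444,.99792])
def J(p):q=np.array(p)[:2]-c;return np.array([q@xv,q@yv])
o=observe();M=R.from_rotvec(o["ee_rot"]).as_matrix()
T=np.array([np.r_[xv,0],np.r_[yv,0],[0,0,1]])
print('t',round(o["clock"],2),'jig xy mm',(J(o["position"])*1000).round(1),'z',(o["position"][2]*1000).round(1),'F jig',(T@o["force"]).round(2),'w',round(o["width"],3))
print('tool axes in jig',(T@M).round(3).tolist())
E
python3 where.py
```

```text
clock: 0.93
position: [0.3789, 0.2207, 0.2081]
ee_rot: [0.336, 1.545, -0.336]
force: [0.9, 0.6, -0.1]
width: 0.326
clock: 1.77
position: [0.4979, -0.1249, 0.2081]
ee_rot: [0.336, 1.545, -0.336]
force: [-0.0, 0.6, 0.7]
width: 0.004
clock: 2.6
position: [0.4976, -0.123, 0.208]
ee_rot: [1.263, 1.174, -1.263]
force: [0.4, -0.8, -0.4]
width: 0.008
t 2.6 jig xy mm [-0.2 31.3] z 208.0 F jig [ 0.42 -0.78 -0.35] w 0.008
tool axes in jig [[-0.001, 1.0, -0.009], [0.0, -0.009, -1.0], [-1.0, -0.001, -0.0]]
```

```bash
python3 -m inch '[[[0.09,0,-0.02],0],[[0.09,0,0],0],[[0.09,0,0],0],[[0.09,0,0],0],[[0.09,0,0],0],[[0.09,0,0],0],[[0.09,0,0],0],[[0.09,0,0],0],[[0.06,0,0],0],[[0.035,0,0],0]]'; python3 where.py
python3 - <<'E'
from cell import *
import cv2,pickle
d=get_image("wrist");pickle.dump(d,open('wrist.pkl','wb'));cv2.imwrite('pics/w1.png',d["image"][:,:,::-1])
E
```

```text
clock: 3.43
position: [0.497, -0.1189, 0.0436]
ee_rot: [1.258, 1.178, -1.261]
force: [-0.9, -0.0, 0.1]
width: 0.004
t 3.43 jig xy mm [-1.  35.4] z 43.6 F jig [-0.91 -0.09  0.06] w 0.004
tool axes in jig [[-0.002, 1.0, -0.003], [0.0, -0.003, -1.0], [-1.0, -0.002, -0.0]]
```

View pics/w1.png

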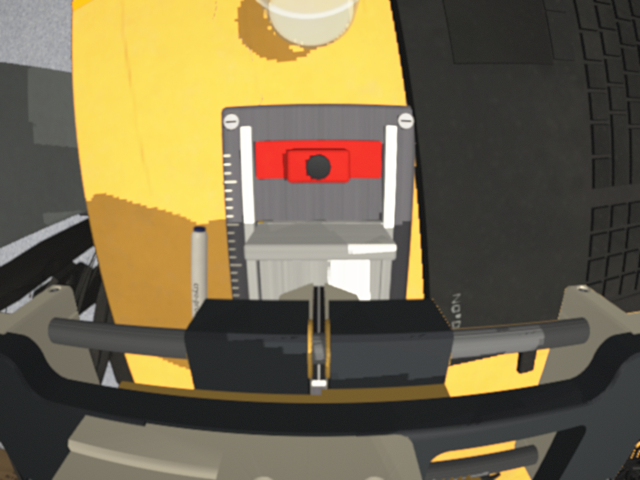

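The wrist view shows the fingers centred behind the wall (wall at rows 222–258, red stop at rows 142–182). I'll push gently.

```bash
python3 -m inch '[[[0,0,-0.012],0],[[0,0,-0.012],0],[[0,0,-0.012],0],[[0,0,-0.012],0],[[0,0,-0.012],0],[[0,0,-0.012],0],[[0,0,-0.012],0],[[0,0,-0.012],0],[[0,0,-0.012],0],[[0,0,-0.012],0]]'; python3 where.py; python3 -m inch '[[[0,0,-0.005],0],[[0,0,-0.005],0],[[0,0,-0.005],0],[[0,0,-0.005],0],[[0,0,-0.005],0],[[0,0,0],0],[[0,0,0],0],[[0,0,0],0],[[0,0,0],0],[[0,0,0],0]]'; python3 where.py
```

```text
clock: 4.32
position: [0.4998, -0.095, 0.0452]
ee_rot: [1.259, 1.177, -1.259]
force: [-0.8, -0.5, 0.0]
width: 0.011
t 4.32 jig xy mm [ 0.2 59.5] z 45.2 F jig [-0.79 -0.57  0.  ] w 0.011
tool axes in jig [[0.0, 1.0, -0.003], [0.0, -0.003, -1.0], [-1.0, 0.0, -0.0]]
clock: 5.15
position: [0.5001, -0.0903, 0.0452]
ee_rot: [1.259, 1.176, -1.259]
force: [-0.0, -0.1, -0.3]
width: 0.003
t 5.15 jig xy mm [ 0.2 64.1] z 45.2 F jig [-0.04 -0.1  -0.29] w 0.003
tool axes in jig [[0.0, 1.0, -0.003], [-0.0, -0.003, -1.0], [-1.0, 0.0, 0.0]]
```

Run:
```python
from cell import *
import cv2
d=get_image("wrist");cv2.imwrite('pics/w2.png',cv2.resize(d["image"][90:310,200:440],None,fx=2,fy=2)[:,:,::-1])
```

```text
(no output)
```

View pics/w2.png

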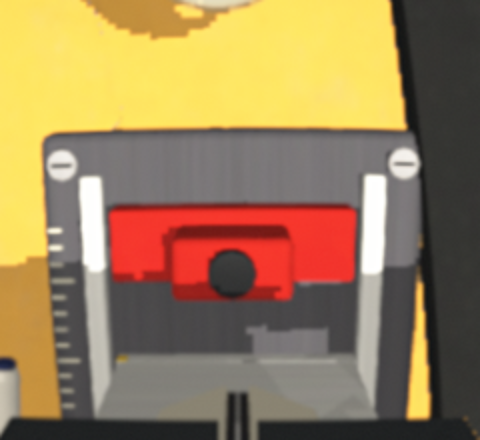

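```bash
cat > gap.py <<'E'
from where import *
d=get_image("wrist");z=d["range_z"];v,u=np.mgrid[:480,:640]
a=np.stack([(u-d["cx"])/d["fx"],(v-d["cy"])/d["fy"]],-1);r=np.linalg.norm(a,axis=-1);t=np.tan(np.minimum(r,1.5))/np.maximum(r,1e-9)
P=np.stack([a[...,0]*t*z,a[...,1]*t*z,z],-1).reshape(-1,3)
P=R.from_rotvec(d["attitude"]).apply(P)+d["position"]
ok=(z.ravel()>0);X=np.c_[(P[:,:2]-c)@np.c_[xv,yv],P[:,2]][ok];C=d["image"].reshape(-1,3)[ok].astype(int)
X=X*1000;m=(abs(X[:,0])<30)&(X[:,1]>30)&(X[:,1]<130)
redm=m&(C[:,0]>120)&(C[:,1]<70)&(X[:,2]>15)
w=m&~redm&(X[:,2]>58)&(X[:,2]<65)&(C.max(1)-C.min(1)<40)
print('red y',np.percentile(X[redm,1],[1,5,50,95]).round(1),'wall y',np.percentile(X[w,1],[1,5,50,95,99]).round(1),w.sum())
E
python3 gap.py
```

```text
t 5.2 jig xy mm [ 0.2 64.1] z 45.2 F jig [-0.11 -0.36 -0.1 ] w -0.002
tool axes in jig [[0.0, 1.0, -0.003], [0.0, -0.003, -1.0], [-1.0, 0.0, -0.0]]
red y [ 92.1  93.2 104.  111.3] wall y [65.6 65.7 66.2 74.8 76.5] 129
```

```bash
python3 -m inch '[[[0,0,-0.005],0],[[0,0,-0.005],0],[[0,0,-0.005],0],[[0,0,-0.005],0],[[0,0,-0.005],0],[[0,0,-0.005],0],[[0,0,-0.005],0],[[0,0,-0.005],0],[[0,0,-0.005],0],[[0,0,-0.005],0]]'; python3 gap.py
```

```text
clock: 6.08
position: [0.5008, -0.0802, 0.0452]
ee_rot: [1.259, 1.176, -1.259]
force: [-0.5, 0.2, -0.8]
width: 0.004
t 6.08 jig xy mm [ 0.2 74.3] z 45.2 F jig [-0.51  0.12 -0.82] w 0.004
tool axes in jig [[0.0, 1.0, -0.003], [0.0, -0.003, -1.0], [-1.0, 0.0, -0.0]]
red y [ 92.6  93.6 104.2 111.3] wall y [84.4 84.5 85.  86.7 86.7] 13
```

Run:
```python
from cell import *
import cv2
d=get_image("wrist");cv2.imwrite('pics/w3.png',cv2.resize(d["image"][90:330,200:440],None,fx=2.4,fy=2.4)[:,:,::-1])
for _ in range(1):
  d=get_image("scene");cv2.imwrite('pics/s3.png',cv2.resize(d["image"][200:340,260:460],None,fx=4,fy=4)[:,:,::-1])
```

```text
(no output)
```

View pics/w3.png

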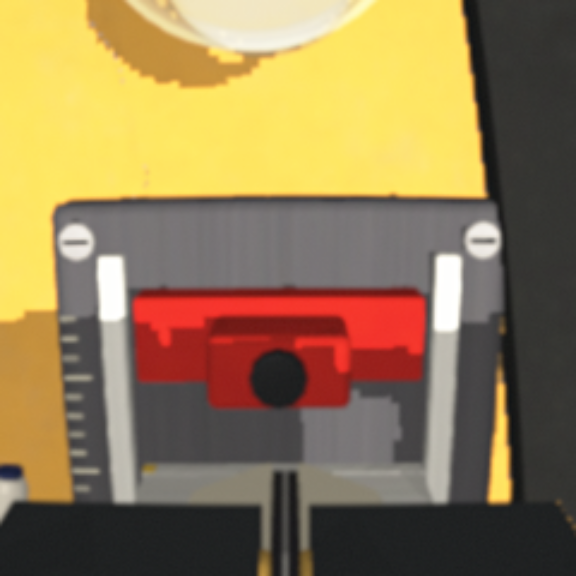

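View pics/s3.png

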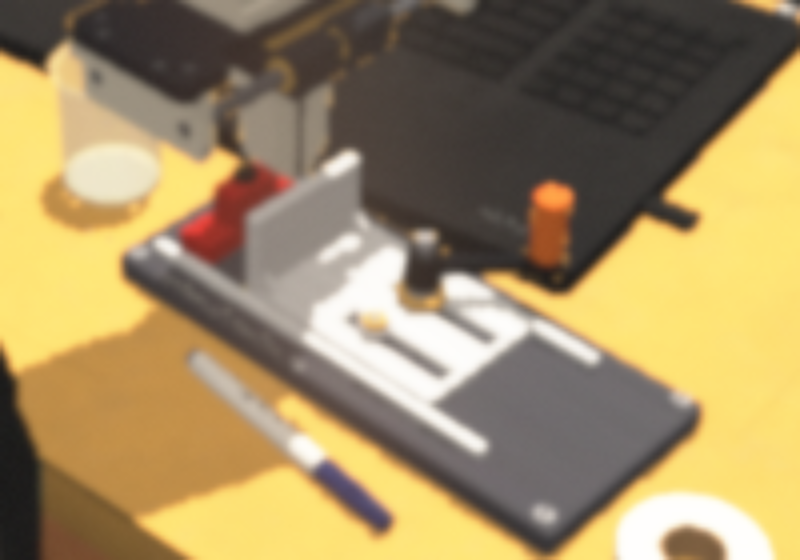

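Run:
```python
from where import *
import pickle
d=get_image("scene");pickle.dump(d,open('scene3.pkl','wb'))
def pr(p):
    q=R.from_rotvec(d["attitude"]).inv().apply(np.array(p)-d["position"]);u=np.array([d["fx"]*q[0]/q[2]+d["cx"],d["fy"]*q[1]/q[2]+d["cy"]]);return (u-[260,200])*4,q[2]
for n,p in dict(tcp=o["position"],tip=o["position"]-[0,0,.017],back=o["position"]+[0,0,.049]).items(): print(n,*pr(p))
for y in (.060,.088):
  for x in(-.035,.035): print('wall top',x,y,*pr(np.r_[c+x*xv+y*yv,.062]))
P=cloud(d);
for u,v in((300,225),(290,150),(360,200),(330,165),(255,250),(150,70),(180,120),(425,240)):
  q=P[int(200+v/4),int(260+u/4)];print((u,v),(J(q)*1000).round(),(q[2]*1000).round(),d["image"][200+v//4,260+u//4])
```

```text
t 6.23 jig xy mm [ 0.2 74.3] z 45.2 F jig [-0.32  0.88 -0.12] w 0.003
tool axes in jig [[-0.0, 1.0, -0.003], [0.0, -0.003, -1.0], [-1.0, -0.0, -0.0]]
tcp [281.62994938 197.31191953] 0.9218142308643735
tip [281.28333043 225.90202601] 0.9319619395325451
back [282.67312592 111.26778353] 0.8925649529384672
wall top -0.035 0.06 [250.43542789 214.93705388] 0.8838109086508589
wall top 0.035 0.06 [355.48665178 149.84033742] 0.9232096903652048
wall top -0.035 0.088 [206.84090066 188.48455532] 0.8998197378149505
wall top 0.035 0.088 [311.93026707 125.60704386] 0.9392185195292962
(300, 225) [-7. 56.] 43.0 [146 137 129]
(290, 150) [-10.  61.] 85.0 [147 135 118]
(360, 200) [58. 76.] 11.0 [96 86 79]
(330, 165) [19. 63.] 61.0 [239 230 219]
(255, 250) [-34.  60.] 42.0 [150 141 134]
(150, 70) [-94.  59.] 170.0 [53 46 45]
(180, 120) [-88.  47.] 147.0 [133 124 110]
(425, 240) [11. -3.] 57.0 [175 166 158]
```

Run:
```python
from where import *
import pickle
d=pickle.load(open('scene3.pkl','rb'));P=cloud(d)
for u in (250,270,290,310,325):
  print(u,[tuple(int(i) for i in np.r_[J(P[200+v//4,260+u//4])*1000,P[200+v//4,260+u//4,2]*1000]) for v in range(60,240,16)])
d=get_image("top");P=cloud(d);cv2.imwrite('pics/t4.png',cv2.resize(d["image"][170:290,280:450],None,fx=4.6,fy=4.6)[:,:,::-1])
print(get_image("wrist")["position"])
```

```text
t 6.28 jig xy mm [ 0.2 74.2] z 45.2 F jig [0.02 0.5  0.13] w 0.006
tool axes in jig [[0.0, 1.0, -0.003], [-0.0, -0.003, -1.0], [-1.0, 0.0, 0.0]]
250 [(-30, 65, 140), (-29, 66, 131), (-52, 44, 144), (-19, 76, 104), (-18, 78, 94), (-17, 78, 84), (48, 144, 8), (-2, 93, 51), (-7, 88, 47), (-7, 88, 37), (-36, 60, 59), (-33, 62, 47)]
270 [(-31, 53, 146), (-39, 44, 146), (-20, 63, 120), (-18, 65, 109), (-17, 66, 100), (-16, 67, 90), (-18, 65, 83), (8, 90, 47), (7, 90, 38), (-23, 60, 61), (-27, 56, 56), (-27, 56, 47)]
290 [(-31, 41, 152), (-30, 42, 143), (-29, 42, 134), (-9, 61, 106), (-8, 63, 96), (-8, 62, 88), (-8, 62, 79), (-7, 63, 69), (-9, 61, 62), (-15, 55, 59), (-14, 55, 50), (-15, 54, 42)]
310 [(-23, 37, 149), (-23, 37, 141), (4, 62, 108), (4, 63, 99), (3, 61, 91), (6, 63, 80), (3, 61, 73), (54, 107, 13), (-2, 54, 62), (-1, 55, 52), (0, 57, 41), (0, 56, 32)]
325 [(-14, 36, 146), (-11, 39, 135), (13, 61, 104), (14, 62, 94), (14, 61, 86), (16, 63, 75), (64, 106, 19), (10, 57, 62), (9, 56, 55), (10, 56, 45), (9, 55, 36), (9, 55, 26)]
[ 0.50572789 -0.00108975  0.22228106]
```

View pics/t4.png

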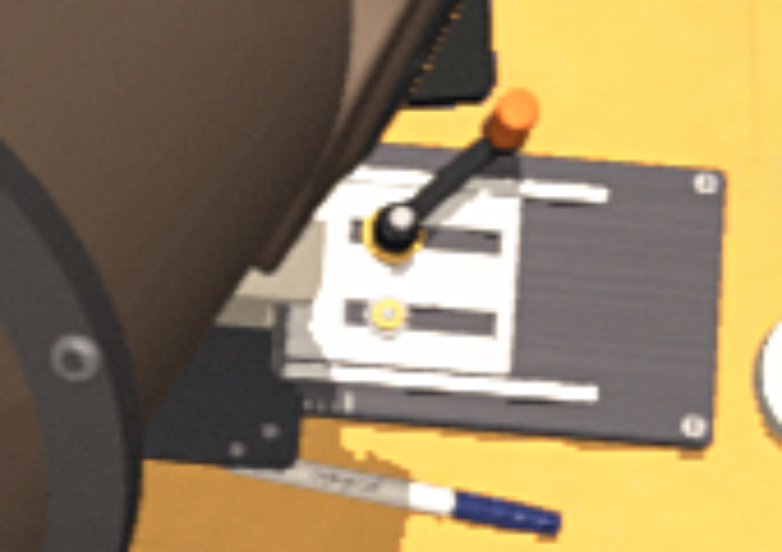

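The column scan shows the fingers end at z≈67, above the 62 mm wall top, although the reported TCP z is 45 (tips at 28). So the reported height is about 40 mm lower than the real one: the fingers passed over the wall and the fence hasn't moved. I'll go back behind the wall and measure the tip height finely there.

```bash
python3 -m inch '[[[-0.03,0,0],0],[[-0.01,0,0],0],[[0,0,0.03],0],[[0,0,0.03],0],[[0,0,0.03],0],[[0,0,0.03],0],[[0,0,0.03],0],[[0,0,0.03],0],[[0,0,0.01],0],[[0,0,0],0]]'
cat > tip.py <<'E'
from where import *
d=get_image("scene");P=cloud(d);q=R.from_rotvec(d["attitude"]).inv().apply(o["position"]-d["position"])
u=int(d["fx"]*q[0]/q[2]+d["cx"]);v=int(d["fy"]*q[1]/q[2]+d["cy"]);print(u,v)
for uu in(u-3,u,u+3):
  print([tuple(int(i) for i in np.r_[J(P[r,uu])*1000,P[r,uu,2]*1000]) for r in range(v-26,v+14,2)])
g=get_image("wrist");zz=g["range_z"]
v,u=np.mgrid[:480,:640];a=np.stack([(u-g["cx"])/g["fx"],(v-g["cy"])/g["fy"]],-1);r=np.linalg.norm(a,axis=-1);t=np.tan(np.minimum(r,1.5))/np.maximum(r,1e-9)
W=R.from_rotvec(g["attitude"]).apply(np.stack([a[...,0]*t*zz,a[...,1]*t*zz,zz],-1).reshape(-1,3)).reshape(480,640,3)+g["position"]
m=np.abs(u-265)<4;m&=(zz>0)
for r in range(230,340,10):
  w=W[r,270];print('wrist row',r,(J(w)*1000).round(),(w[2]*1000).round())
E
python3 tip.py
```

```text
clock: 7.22
position: [0.498, -0.1191, 0.0532]
ee_rot: [1.26, 1.176, -1.26]
force: [-0.4, 0.1, 0.5]
width: 0.001
t 7.22 jig xy mm [-0.  35.3] z 53.2 F jig [-0.45  0.1   0.51] w 0.001
tool axes in jig [[0.0, 1.0, -0.004], [-0.0, -0.004, -1.0], [-1.0, 0.0, 0.0]]
345 255
[(-46, 4, 149), (-19, 28, 119), (-18, 29, 114), (-18, 29, 110), (-18, 29, 106), (-16, 30, 100), (-18, 29, 97), (-17, 29, 92), (-16, 30, 87), (13, 57, 52), (12, 56, 48), (11, 55, 45), (13, 56, 38), (13, 56, 34), (13, 56, 29), (12, 55, 25), (12, 55, 21), (8, 51, 20), (4, 47, 20), (1, 44, 19)]
[(-17, 23, 125), (-15, 25, 119), (-16, 24, 115), (-17, 23, 113), (-16, 24, 107), (-15, 24, 102), (-16, 24, 99), (-16, 24, 94), (-15, 24, 89), (-15, 23, 85), (20, 55, 44), (20, 55, 39), (21, 55, 35), (21, 56, 29), (20, 55, 25), (20, 55, 21), (15, 50, 21), (13, 48, 19), (8, 44, 19), (1, 37, 23)]
[(-10, 22, 122), (-8, 24, 116), (-8, 25, 111), (-9, 23, 108), (-8, 24, 103), (-8, 23, 99), (-10, 22, 97), (-531, -431, 604), (-8, 23, 86), (-7, 24, 81), (-10, 21, 79), (29, 56, 34), (29, 56, 30), (29, 55, 25), (25, 52, 24), (24, 50, 21), (22, 49, 18), (17, 44, 19), (11, 39, 21), (8, 36, 19)]
wrist row 230 [-26.  66.] 43.0
wrist row 240 [-23.  66.] 63.0
wrist row 250 [-23.  61.] 62.0
wrist row 260 [-29.  42.] 22.0
wrist row 270 [-29.  35.] 22.0
wrist row 280 [-30.  29.] 22.0
wrist row 290 [-30.  22.] 21.0
wrist row 300 [-13.  73.] 143.0
wrist row 310 [-12.  74.] 150.0
wrist row 320 [-11.  74.] 155.0
wrist row 330 [-11.  73.] 159.0
```

Measured: the tip is about 24–25 mm above the reported TCP z, an offset of about 41 mm. To put the tips at z≈28 I need to descend about 49 mm. I'll do 44 mm first and recheck.

```bash
python3 -m inch '[[[0.03,0,-0.01],0],[[0.03,0,0],0],[[0.03,0,0],0],[[0.03,0,0],0],[[0.03,0,0],0],[[0.03,0,0],0],[[0.02,0,0],0],[[0.02,0,0],0],[[0,0,0],0],[[0,0,0],0]]'; python3 tip.py | head -6
```

```text
clock: 8.15
position: [0.4982, -0.1163, 0.0091]
ee_rot: [1.259, 1.177, -1.259]
force: [0.4, -0.3, 0.0]
width: 0.004
t 8.15 jig xy mm [-0.  38.1] z 9.1 F jig [ 0.42 -0.3   0.03] w 0.004
tool axes in jig [[-0.0, 1.0, -0.003], [0.0, -0.003, -1.0], [-1.0, -0.0, -0.0]]
344 272
[(-42, 9, 110), (-45, 6, 108), (-20, 29, 78), (-19, 30, 73), (-20, 29, 69), (-18, 30, 64), (-18, 29, 59), (-19, 29, 56), (-15, 32, 47), (-17, 30, 45), (0, 46, 20), (-6, 40, 23), (-7, 39, 20), (-12, 34, 20), (-16, 30, 20), (-19, 28, 19), (-24, 23, 19), (-28, 19, 20), (-31, 16, 19), (-34, 13, 18)]
[(-36, 7, 107), (-28, 15, 95), (-15, 26, 77), (-14, 26, 72), (-13, 27, 67), (-14, 27, 63), (-14, 26, 59), (-13, 27, 53), (-14, 26, 50), (-14, 26, 45), (-14, 26, 41), (0, 38, 20), (-3, 35, 20), (-8, 30, 21), (-12, 27, 20), (-16, 23, 19), (-19, 20, 18), (-24, 15, 20), (-27, 13, 19), (-32, 8, 20)]
[(-31, 5, 105), (-32, 4, 103), (-32, 4, 98), (-6, 27, 67), (-7, 26, 64), (-5, 27, 58), (-6, 26, 54), (-7, 25, 50), (-5, 27, 44), (-5, 26, 40), (-5, 27, 35), (-3, 27, 29), (0, 30, 20), (-3, 28, 19), (-9, 22, 21), (-11, 20, 19), (-15, 16, 18), (-15, 16, 14), (-25, 7, 20), (-28, 4, 20)]
```

Tips are now at about z 30, below the wall top and clear of the foot. I'll push.

```bash
python3 -m inch '[[[0,0,-0.008],0],[[0,0,-0.008],0],[[0,0,-0.008],0],[[0,0,-0.008],0],[[0,0,-0.008],0],[[0,0,-0.008],0],[[0,0,-0.008],0],[[0,0,-0.008],0],[[0,0,-0.008],0],[[0,0,-0.008],0]]'; python3 where.py | head -1;  python3 -m inch '[[[0,0,-0.005],0],[[0,0,-0.005],0],[[0,0,-0.005],0],[[0,0,-0.005],0],[[0,0,-0.005],0],[[0,0,-0.005],0],[[0,0,-0.005],0],[[0,0,-0.005],0],[[0,0,-0.005],0],[[0,0,-0.005],0]]'; python3 gap.py
```

```text
clock: 9.08
position: [0.4995, -0.1005, 0.0093]
ee_rot: [1.259, 1.176, -1.259]
force: [0.1, -3.4, 1.3]
width: 0.005
t 9.08 jig xy mm [ 0.3 54. ] z 9.3 F jig [ 0.34 -3.4   1.33] w 0.005
clock: 9.92
position: [0.5002, -0.0904, 0.0093]
ee_rot: [1.259, 1.176, -1.259]
force: [0.1, -5.1, 3.1]
width: 0.004
t 9.92 jig xy mm [ 0.3 64.1] z 9.3 F jig [ 0.39 -5.11  3.11] w 0.004
tool axes in jig [[0.0, 1.0, -0.003], [-0.0, -0.003, -1.0], [-1.0, 0.0, 0.0]]
red y [ 92.4  93.5 104.3 111.3] wall y [74.5 75.1 84.1 84.8 85. ] 1400
```

```bash
python3 -m inch '[[[0,0,-0.002],0],[[0,0,-0.002],0],[[0,0,-0.002],0],[[0,0,-0.002],0],[[0,0,-0.002],0],[[0,0,-0.002],0],[[0,0,-0.002],0],[[0,0,0],0],[[0,0,0],0],[[0,0,0],0]]';  python3 -m inch '[[[0,0,-0.001],0],[[0,0,-0.001],0],[[0,0,-0.001],0],[[0,0,-0.001],0],[[0,0,-0.001],0],[[0,0,0],0],[[0,0,0],0],[[0,0,0],0],[[0,0,0],0],[[0,0,0],0]]'; python3 gap.py
```

```text
clock: 10.8
position: [0.5003, -0.0876, 0.0093]
ee_rot: [1.259, 1.176, -1.259]
force: [-0.3, -5.1, 3.1]
width: 0.007
clock: 11.63
position: [0.5004, -0.0866, 0.0093]
ee_rot: [1.259, 1.176, -1.259]
force: [-0.7, -4.1, 3.1]
width: 0.003
t 11.63 jig xy mm [ 0.3 67.8] z 9.3 F jig [-0.39 -4.15  3.06] w 0.003
tool axes in jig [[0.0, 1.0, -0.003], [-0.0, -0.003, -1.0], [-1.0, 0.0, 0.0]]
red y [ 92.5  93.6 104.2 111.2] wall y [78.3 78.8 87.8 88.5 88.7] 1408
```

```bash
for i in 1 2; do python3 -m inch '[[[0,0,-0.001],0],[[0,0,-0.001],0],[[0,0,-0.001],0],[[0,0,-0.001],0],[[0,0,-0.001],0],[[0,0,0],0],[[0,0,0],0],[[0,0,0],0],[[0,0,0],0],[[0,0,0],0]]' | grep -E 'pos|force'; done; python3 gap.py
```

```text
position: [0.5005, -0.0856, 0.0093]
force: [0.2, -5.9, 3.2]
position: [0.5005, -0.0846, 0.0093]
force: [-0.7, -5.1, 3.7]
t 13.35 jig xy mm [ 0.3 69.8] z 9.3 F jig [-0.33 -5.14  3.73] w 0.004
tool axes in jig [[0.0, 1.0, -0.003], [-0.0, -0.003, -1.0], [-1.0, 0.0, 0.0]]
red y [ 92.5  93.6 104.4 111.2] wall y [80.3 80.8 89.8 90.5 90.8] 1416
```

```bash
python3 -m inch '[[[0,0,-0.001],0],[[0,0,-0.001],0],[[0,0,-0.001],0],[[0,0,-0.001],0],[[0,0,0],0],[[0,0,0],0],[[0,0,0],0],[[0,0,0],0],[[0,0,0],0],[[0,0,0],0]]' | grep -E 'pos|force'; python3 gap.py
```

```text
position: [0.5006, -0.0839, 0.0093]
force: [-0.3, -6.0, 3.8]
t 14.23 jig xy mm [ 0.3 70.6] z 9.3 F jig [ 0.08 -5.99  3.81] w 0.008
tool axes in jig [[0.0, 1.0, -0.003], [-0.0, -0.003, -1.0], [-1.0, 0.0, 0.0]]
red y [ 92.5  93.5 104.3 111.2] wall y [81.1 81.5 90.6 91.3 91.5] 1405
```

```bash
for i in 1 2; do python3 -m inch '[[[0,0,-0.001],0],[[0,0,-0.001],0],[[0,0,0],0],[[0,0,0],0],[[0,0,0],0],[[0,0,0],0],[[0,0,0],0],[[0,0,0],0],[[0,0,0],0],[[0,0,0],0]]' | grep -E 'pos|force';done; python3 gap.py
```

```text
position: [0.5006, -0.0835, 0.0093]
force: [-0.9, -5.4, 3.8]
position: [0.5006, -0.0833, 0.0093]
force: [-1.2, -6.1, 4.5]
t 15.95 jig xy mm [ 0.3 71.2] z 9.3 F jig [-0.78 -6.18  4.54] w 0.004
tool axes in jig [[0.0, 1.0, -0.003], [-0.0, -0.003, -1.0], [-1.0, 0.0, 0.0]]
red y [ 92.6  93.6 104.3 111.2] wall y [81.6 82.2 91.2 91.9 92.1] 1398
```

```bash
for i in 1 2; do python3 -m inch '[[[0,0,-0.001],0],[[0,0,-0.001],0],[[0,0,0],0],[[0,0,0],0],[[0,0,0],0],[[0,0,0],0],[[0,0,0],0],[[0,0,0],0],[[0,0,0],0],[[0,0,0],0]]' | grep -E 'pos|force';python3 gap.py|grep -E "red|^t";done
```

```text
position: [0.5007, -0.0832, 0.0093]
force: [-0.2, -7.0, 3.2]
t 16.83 jig xy mm [ 0.3 71.2] z 9.3 F jig [ 0.24 -7.03  3.22] w 0.006
tool axes in jig [[0.0, 1.0, -0.004], [-0.001, -0.004, -1.0], [-1.0, 0.0, 0.001]]
red y [ 92.5  93.6 104.3 111.2] wall y [81.8 82.2 91.3 92.  92.1] 1394
position: [0.5006, -0.0832, 0.0093]
force: [-1.2, -8.3, 2.6]
t 17.72 jig xy mm [ 0.3 71.3] z 9.3 F jig [-0.7  -8.41  2.59] w 0.012
tool axes in jig [[0.0, 1.0, -0.004], [-0.001, -0.004, -1.0], [-1.0, 0.0, 0.001]]
red y [ 92.6  93.6 104.3 111.2] wall y [81.8 82.3 91.3 92.  92.2] 1409
```

The position has stalled and the force is rising, so the fence is on the stop. One more small nudge to be sure it bears by more than 1.5 N, then I back away.

```bash
python3 -m inch '[[[0,0,-0.001],0],[[0,0,-0.001],0],[[0,0,-0.001],0],[[0,0,0],0],[[0,0,0],0],[[0,0,0],0],[[0,0,0],0],[[0,0,0],0],[[0,0,0],0],[[0,0,0],0]]' | grep -E 'pos|force';python3 gap.py
```

```text
position: [0.5006, -0.0832, 0.0093]
force: [0.0, -10.2, 3.2]
t 18.6 jig xy mm [ 0.3 71.3] z 9.3 F jig [  0.68 -10.18   3.16] w 0.006
tool axes in jig [[0.001, 1.0, -0.004], [-0.002, -0.004, -1.0], [-1.0, 0.001, 0.002]]
red y [ 92.7  93.7 104.4 111.2] wall y [81.8 82.5 91.4 92.1 92.2] 1388
```

```bash
python3 -m inch '[[[0,0,0.02],0],[[0,0,0.03],0],[[0,0,0.02],0],[[-0.08,0,0],0],[[-0.1,0,0],0],[[-0.1,0,0],0],[[-0.1,0,0],0],[[-0.05,0,0],0],[[0,0,0],0],[[0,0,0],0]]'
python3 gap.py
python3 -m inch '[[[0,0,0],0.1],[[0,0,0],0.1],[[0,0,0],0.1],[[0,0,0],0.1],[[0,0,0],0.1],[[0,0,0],0.1],[[0,0,0],0.1],[[0,0,0],0.1],[[0,0,0],0.1],[[0,0,0],0.1]]'
cat > lev.py <<'E'
from where import *
print('j7',o["joints"][6].round(2))
from math import *
A=np.array([.016,0])
def tgt(phi,gap,rad=.055):
    t=np.array([sin(phi),-cos(phi)]);k=A+rad*np.array([cos(phi),sin(phi)]);D=k-gap*t-J(o["position"])
    v=np.r_[D,0];s=(T@M).T@v;return s*1000
t=J(o["position"])-A
ph=atan2((T@M)[0,2],-(T@M)[1,2]);n=(T@M)[:2,2]
print('tool phi',round(ph,3),'F along tool z',round(float((T@o["force"])[:2]@n),2),'F tool y',round(float((T@o["force"])[:2]@(T@M)[:2,1]),2),'TCP rel axis: radius',(np.linalg.norm(t)*1000).round(1),'ang',round(atan2(t[1],t[0]),3))
E
python3 - <<'E'
from lev import *
print(tgt(-.779,.027))
d=get_image("top");P=cloud(d);hsv=cv2.cvtColor(d["image"],cv2.COLOR_RGB2HSV)
m=(hsv[...,0]>=4)&(hsv[...,0]<13)&(hsv[...,1]>180)&(P[...,2]>.07)&(P[...,2]<.085);m[:,:370]=0;m[215:]=0;m[:,420:]=0
y,x=np.nonzero(m);
if len(x)>5: k=ray(d,[[x.mean(),y.mean()]],.079)[0];print('knob',len(x),J(k),atan2(*(J(k)-A)[::-1]))
E
```

```text
clock: 19.48
position: [0.4998, -0.095, 0.095]
ee_rot: [1.259, 1.177, -1.258]
force: [-0.7, -0.4, -0.5]
width: 0.002
t 19.48 jig xy mm [ 0.2 59.5] z 95.0 F jig [-0.65 -0.4  -0.5 ] w 0.002
tool axes in jig [[0.0, 1.0, -0.002], [0.001, -0.002, -1.0], [-1.0, 0.0, -0.001]]
red y [ 92.7  93.6 103.9 111.5] wall y [84.  84.4 88.3 91.7 91.9] 1454
clock: 20.37
position: [0.4988, -0.0953, 0.0938]
ee_rot: [1.805, 0.674, -1.809]
force: [0.4, 0.6, -0.8]
width: 0.006
t 20.37 jig xy mm [-0.7 59.1] z 93.8 F jig [ 0.4   0.63 -0.82] w 0.006
tool axes in jig [[-0.002, 0.702, -0.712], [-0.0, -0.712, -0.702], [-1.0, -0.001, 0.002]]
j7 -0.24
tool phi -0.792 F along tool z -0.72 F tool y -0.17 TCP rel axis: radius 61.4 ang 1.847
[ -0.13783815 108.47764634   1.85217855]
knob 16 [ 0.04883471 -0.03571014] -0.8273231959328565
```

The fence stayed put and the stop is unmoved. Next I move beside the knob and descend to knob height.

```bash
python3 -m inch '[[[0,0.108,0],0],[[0,0.108,0],0],[[0,0.108,0],0],[[0,0.108,0],0],[[0,0.108,0],0],[[0.05,0,0],0],[[0.1,0,0],0],[[0.1,0,0],0],[[0.06,0,0],0],[[0,0,0],0]]'
python3 - <<'E'
from lev import *
print(tgt(-.79,.027))
d=get_image("wrist");cv2.imwrite('pics/w5.png',d["image"][:,:,::-1])
d=get_image("scene");cv2.imwrite('pics/s5.png',cv2.resize(d["image"][180:320,280:480],None,fx=4,fy=4)[:,:,::-1])
E
```

```text
clock: 21.25
position: [0.5683, -0.1756, 0.0298]
ee_rot: [1.8, 0.681, -1.809]
force: [-0.8, 0.3, -0.3]
width: 0.009
t 21.25 jig xy mm [ 73.7 -16.6] z 29.8 F jig [-0.84  0.25 -0.32] w 0.009
tool axes in jig [[-0.006, 0.706, -0.709], [0.001, -0.709, -0.706], [-1.0, -0.005, 0.003]]
j7 -0.07
tool phi -0.788 F along tool z 0.42 F tool y -0.77 TCP rel axis: radius 60.1 ang -0.28
[-0.00450431  2.55193117  2.33791382]
```

View pics/s5.png

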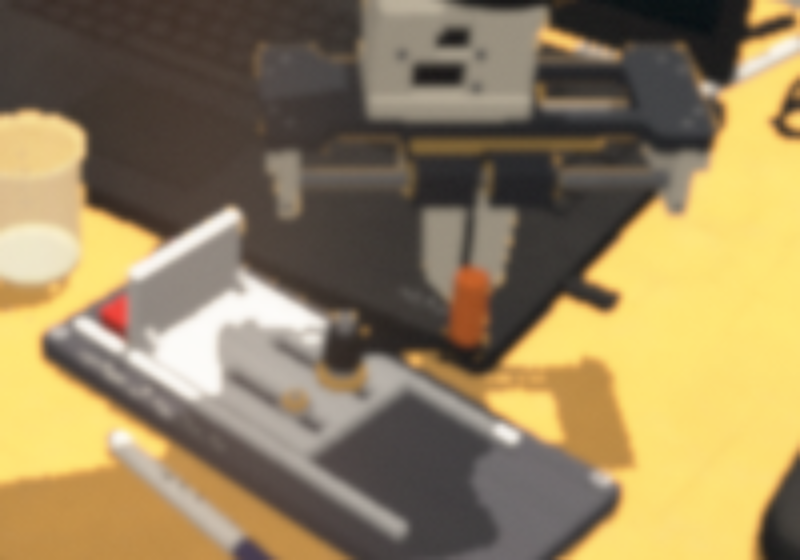

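The knob (470,305) stands just in front of the closed fingers, as intended. I'll close the gap, then follow the arc clockwise in small turns (per 0.05 rad: z +2.75 mm, y +0.95 mm, roll +0.064).

```bash
python3 -m inch '[[[0,0.012,0.02],0],[[0,0,0.025],0],[[0,0.005,0.014],0.064],[[0,0.005,0.014],0.064],[[0,0.005,0.014],0.064],[[0,0.005,0.014],0.064],[[0,0.005,0.014],0.064],[[0,0.005,0.014],0.064],[[0,0,0],0],[[0,0,0],0]]'
cat >> lev.py <<'E'
q=(T@M)[:2].T@np.r_[J(o["position"])-A]
print('tool y rel axis',(q[1]*1000).round(1),'tool z rel',(q[2]*1000).round(1))
def knob():
    d=get_image("top");P=cloud(d);hsv=cv2.cvtColor(d["image"],cv2.COLOR_RGB2HSV)
    m=(hsv[...,0]>=4)&(hsv[...,0]<13)&(hsv[...,1]>180)&(P[...,2]>.07)&(P[...,2]<.085);m[:180]=0;m[265:]=0;m[:,:350]=0;m[:,430:]=0
    y,x=np.nonzero(m)
    if len(x)>5: k=ray(d,[[x.mean(),y.mean()]],.079)[0];print('knob',len(x),J(k),atan2(*(J(k)-A)[::-1]))
E
python3 -c "from lev import *;knob()"
```

```text
clock: 22.18
position: [0.5559, -0.1992, 0.0342]
ee_rot: [1.993, 0.421, -1.989]
force: [2.6, 0.9, 1.7]
width: 0.006
t 22.18 jig xy mm [ 62.9 -40.9] z 34.2 F jig [2.52 1.06 1.66] w 0.006
tool axes in jig [[0.002, 0.464, -0.886], [-0.0, -0.886, -0.464], [-1.0, 0.001, -0.002]]
j7 -0.26
tool phi -1.089 F along tool z -2.72 F tool y 0.23 TCP rel axis: radius 62.2 ang -0.717
tool y rel axis 58.0 tool z rel -22.6
```

The lever is turning at about 3 N. The earliest firm point is about 0.2 rad further on, so I go 0.12 rad freely, then in ~3 mm bites, stopping when the force rises.

```bash
cat > chk.py <<'E'
from lev import *
import sys
f=float((T@o["force"])[:2]@n); sys.exit(1 if f<-5.2 else 0)
E
python3 -m inch '[[[0,0.003,0.008],0.04],[[0,0.003,0.008],0.04],[[0,0.003,0.008],0.04],[[0,0.003,0.008],0.04],[[0,0,0],0],[[0,0,0],0],[[0,0,0],0],[[0,0,0],0],[[0,0,0],0],[[0,0,0],0]]' >/dev/null; python3 chk.py &&
python3 -m inch '[[[0,0.002,0.005],0.025],[[0,0.002,0.005],0.025],[[0,0.001,0.005],0.02],[[0,0,0],0],[[0,0,0],0],[[0,0,0],0],[[0,0,0],0],[[0,0,0],0],[[0,0,0],0],[[0,0,0],0]]' >/dev/null;python3 chk.py &&
python3 -m inch '[[[0,0.002,0.005],0.025],[[0,0.002,0.005],0.025],[[0,0.001,0.005],0.02],[[0,0,0],0],[[0,0,0],0],[[0,0,0],0],[[0,0,0],0],[[0,0,0],0],[[0,0,0],0],[[0,0,0],0]]' >/dev/null;python3 lev.py
```

```text
t 23.07 jig xy mm [ 57.1 -45.4] z 33.1 F jig [ 3.45 -0.68  1.13] w 0.003
tool axes in jig [[-0.0, 0.348, -0.938], [0.0, -0.938, -0.348], [-1.0, -0.0, 0.0]]
j7 -0.35
tool phi -1.216 F along tool z -3.0 F tool y 1.84 TCP rel axis: radius 61.3 ang -0.835
tool y rel axis 56.9 tool z rel -22.7
t 23.9 jig xy mm [ 54.7 -47.5] z 33.2 F jig [ 4.04 -0.84  1.61] w 0.005
tool axes in jig [[0.0, 0.296, -0.955], [-0.0, -0.955, -0.296], [-1.0, 0.0, -0.0]]
j7 -0.39
tool phi -1.271 F along tool z -3.61 F tool y 1.99 TCP rel axis: radius 61.3 ang -0.887
tool y rel axis 56.8 tool z rel -22.9
t 24.73 jig xy mm [ 52.1 -49.2] z 33.2 F jig [ 3.83 -0.98  1.3 ] w 0.002
tool axes in jig [[-0.0, 0.243, -0.97], [0.0, -0.97, -0.243], [-1.0, -0.0, 0.0]]
j7 -0.43
tool phi -1.326 F along tool z -3.48 F tool y 1.88 TCP rel axis: radius 61.0 ang -0.938
tool y rel axis 56.5 tool z rel -23.0
```

```bash
python3 -m inch '[[[0,0.002,0.005],0.025],[[0,0.002,0.005],0.025],[[0,0.001,0.005],0.02],[[0,0,0],0],[[0,0,0],0],[[0,0,0],0],[[0,0,0],0],[[0,0,0],0],[[0,0,0],0],[[0,0,0],0]]' >/dev/null;python3 chk.py |grep phi; test ${PIPESTATUS[0]} = 0 &&
python3 -m inch '[[[0,0.002,0.005],0.025],[[0,0.002,0.005],0.025],[[0,0.001,0.005],0.02],[[0,0,0],0],[[0,0,0],0],[[0,0,0],0],[[0,0,0],0],[[0,0,0],0],[[0,0,0],0],[[0,0,0],0]]' >/dev/null;python3 chk.py |grep phi; test ${PIPESTATUS[0]} = 0 &&
python3 -m inch '[[[0,0.002,0.005],0.025],[[0,0.002,0.005],0.025],[[0,0.001,0.005],0.02],[[0,0,0],0],[[0,0,0],0],[[0,0,0],0],[[0,0,0],0],[[0,0,0],0],[[0,0,0],0],[[0,0,0],0]]' >/dev/null;python3 chk.py |grep phi; test ${PIPESTATUS[0]} = 0 &&
python3 -m inch '[[[0,0.002,0.005],0.025],[[0,0.002,0.005],0.025],[[0,0.001,0.005],0.02],[[0,0,0],0],[[0,0,0],0],[[0,0,0],0],[[0,0,0],0],[[0,0,0],0],[[0,0,0],0],[[0,0,0],0]]' >/dev/null;python3 lev.py
```

```text
tool phi -1.381 F along tool z -3.17 F tool y 2.75 TCP rel axis: radius 60.8 ang -0.99
tool phi -1.436 F along tool z -5.18 F tool y 3.25 TCP rel axis: radius 60.8 ang -1.041
tool phi -1.491 F along tool z -4.49 F tool y 2.91 TCP rel axis: radius 60.8 ang -1.092
t 28.07 jig xy mm [ 42.5 -54.9] z 33.6 F jig [ 8.42 -1.68  0.15] w 0.002
tool axes in jig [[0.003, 0.025, -1.0], [-0.001, -1.0, -0.025], [-1.0, 0.001, -0.003]]
j7 -0.58
tool phi -1.546 F along tool z -8.38 F tool y 1.89 TCP rel axis: radius 60.9 ang -1.121
tool y rel axis 55.5 tool z rel -25.1
```

It has come up firm: 8.4 N and lagging. I'll add a little more pressure.

```bash
python3 -m inch '[[[0,0,0.0025],0],[[0,0,0.0025],0],[[0,0,0],0],[[0,0,0],0],[[0,0,0],0],[[0,0,0],0],[[0,0,0],0],[[0,0,0],0],[[0,0,0],0],[[0,0,0],0]]' >/dev/null;python3 lev.py; python3 lev.py|grep phi
```

```text
t 28.9 jig xy mm [ 42.  -54.9] z 33.7 F jig [ 9.49 -2.22  0.28] w 0.007
tool axes in jig [[0.003, 0.025, -1.0], [-0.001, -1.0, -0.025], [-1.0, 0.001, -0.003]]
j7 -0.58
tool phi -1.546 F along tool z -9.43 F tool y 2.46 TCP rel axis: radius 60.8 ang -1.129
tool y rel axis 55.6 tool z rel -24.6
tool phi -1.546 F along tool z -9.43 F tool y 2.46 TCP rel axis: radius 60.8 ang -1.129
```

```bash
python3 -m inch '[[[0,0,0.0025],0],[[0,0,0.0025],0],[[0,0,0],0],[[0,0,0],0],[[0,0,0],0],[[0,0,0],0],[[0,0,0],0],[[0,0,0],0],[[0,0,0],0],[[0,0,0],0]]' >/dev/null;python3 lev.py; python3 -c "
from cell import *
for i in range(4):
  get_image('scene'); print(observe()['force'].round(1))"
```

```text
t 29.73 jig xy mm [ 41.5 -55. ] z 33.9 F jig [12.06 -1.09  0.27] w 0.004
tool axes in jig [[0.004, 0.025, -1.0], [-0.001, -1.0, -0.026], [-1.0, 0.001, -0.004]]
j7 -0.58
tool phi -1.545 F along tool z -12.03 F tool y 1.4 TCP rel axis: radius 60.6 ang -1.136
tool y rel axis 55.6 tool z rel -24.1
[12.  -3.2 -0.8]
[11.6 -2.3 -0.2]
[12.1 -2.8  0.4]
[12.2 -2.9  0.4]
```

Steady at 12 N, inside the tight band. I'll back off, lift clear and check.

```bash
python3 -m inch '[[[0,0,-0.01],0],[[0,0,-0.02],0],[[0,0,-0.05],0],[[0,0,-0.05],0],[[-0.1,0,0],0],[[-0.15,0,0],0],[[-0.15,0,0],0],[[-0.1,0,0],0],[[0,0,0],0],[[0,0,0],0]';  python3 -m inch '[[[0,0,-0.01],0],[[0,0,-0.02],0],[[0,0,-0.05],0],[[0,0,-0.05],0],[[-0.1,0,0],0],[[-0.15,0,0],0],[[-0.15,0,0],0],[[-0.1,0,0],0],[[0,0,0],0],[[0,0,0],0]]'; python3 gap.py
python3 - <<'E'
from lev import *
import pickle
knob()
d=get_image("scene");pickle.dump(d,open('sf.pkl','wb'));cv2.imwrite('pics/sf.png',cv2.resize(d["image"][180:360,260:460],None,fx=3,fy=3)[:,:,::-1])
E
```

```text
clock: 30.77
position: [0.5574, -0.2124, 0.1338]
ee_rot: [-2.202, 0.043, 2.201]
force: [-0.2, 0.4, 0.1]
width: -0.001
t 30.77 jig xy mm [ 65.3 -54. ] z 133.8 F jig [-0.19  0.43  0.06] w -0.001
tool axes in jig [[0.001, 0.025, -1.0], [0.0, -1.0, -0.025], [-1.0, -0.0, -0.001]]
red y [ 99.5 100.9 104.4 109.7] wall y [82.8 83.2 86.  90.4 90.9] 429
t 30.82 jig xy mm [ 64.7 -53.6] z 132.7 F jig [ 0.22 -0.11 -0.65] w 0.004
tool axes in jig [[-0.001, 0.025, -1.0], [0.001, -1.0, -0.025], [-1.0, -0.001, 0.001]]
j7 -0.71
tool phi -1.545 F along tool z -0.22 F tool y 0.12 TCP rel axis: radius 72.4 ang -0.834
tool y rel axis 54.9 tool z rel -47.3
knob 68 [ 0.02547474 -0.05273634] -1.393030288661608invalid input: not JSON, or not a number
```

View pics/sf.png

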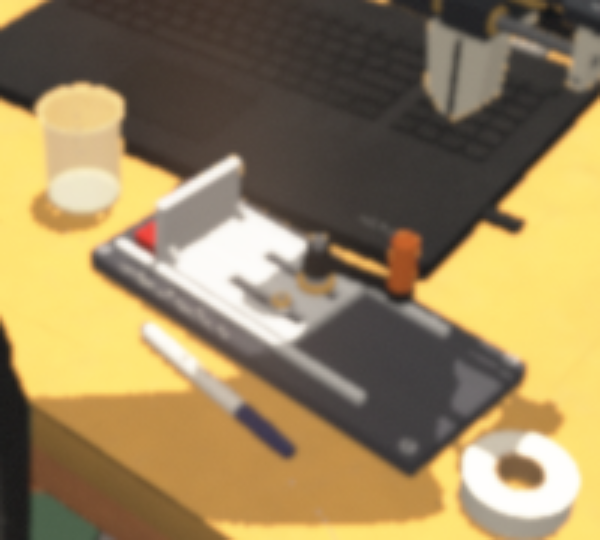

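Final view: the wall stands against the red stop, the lever has turned, and the beaker, marker and tape are in their places. The gripper is clear. I'll make one numeric check from the top camera before handing in.

Run:
```python
from lev import *
import pickle
def g(d):
    P=cloud(d).reshape(-1,3);C=d["image"].reshape(-1,3).astype(int)
    X=np.c_[(P[:,:2]-c)@np.c_[xv,yv],P[:,2]]*1000;m=(abs(X[:,0])<30)&(X[:,1]>40)&(X[:,1]<130)
    r=m&(C[:,0]>90)&(C[:,1]<60)&(X[:,2]>15);w=m&~r&(X[:,2]>58)&(X[:,2]<66)
    wx=X[w];return 'red',r.sum(),np.percentile(X[r,1],[2,50,98]).round(1),'wall',w.sum(),np.percentile(wx[:,1],[2,50,98]).round(1),'slope',np.polyfit(wx[:,0],wx[:,1],1)[0].round(3) if w.sum()>9 else None
print(*g(pickle.load(open('top.pkl','rb'))));print(*g(get_image("top")));print(*g(pickle.load(open('scene.pkl','rb'))));print(*g(pickle.load(open('sf.pkl','rb'))))
```

```text
t 30.92 jig xy mm [ 64.1 -53.6] z 131.9 F jig [ 0.4  -0.24  0.14] w 0.003
tool axes in jig [[-0.002, 0.025, -1.0], [0.001, -1.0, -0.025], [-1.0, -0.001, 0.002]]
j7 -0.71
tool phi -1.546 F along tool z -0.4 F tool y 0.25 TCP rel axis: radius 72.0 ang -0.839
tool y rel axis 54.8 tool z rel -46.8
red 313 [ 90.3  99.8 108.6] wall 162 [57.  60.8 64.6] slope 0.0Traceback (most recent call last):
  File "<stdin>", line 8, in <module>
  File "<stdin>", line 7, in g
    return _quantile_unchecked(
        a, q, axis, out, overwrite_input, method, keepdims, weights)
    return _ureduce(a,
                    func=_quantile_ureduce_func,
    ...<5 lines>...
                    overwrite_input=overwrite_input,
                    method=method)
    r = func(a, **kwargs)
    result = _quantile(arr,
                       quantiles=q,
    ...<2 lines>...
                       out=out,
                       weights=wgt)
    slices_having_nans = np.isnan(arr[-1, ...])
                                  ~~~^^^^^^^^^
IndexError: index -1 is out of bounds for axis 0 with size 0
```

```bash
python3 -m inch '[[[-0.15,0,0],0],[[-0.15,0,0],0],[[0,0.12,0],0],[[0,0.12,0],0],[[0,0.12,0],0],[[0,0.12,0],0],[[0,0.12,0],0],[[0,0.12,0],0],[[0,0.12,0],0],[[0,0,0],0]]'
python3 - <<'E'
from lev import *
import pickle
def g(d):
    P=cloud(d).reshape(-1,3);C=d["image"].reshape(-1,3).astype(int)
    X=np.c_[(P[:,:2]-c)@np.c_[xv,yv],P[:,2]]*1000;m=(abs(X[:,0])<30)&(X[:,1]>40)&(X[:,1]<130)
    r=m&(C[:,0]>90)&(C[:,1]<60)&(X[:,2]>15);w=m&~r&(X[:,2]>58)&(X[:,2]<66)
    wx=X[w];p=lambda a:np.percentile(a,[2,50,98]).round(1) if len(a)>9 else None
    return 'red',r.sum(),p(X[r,1]),'wall',w.sum(),p(wx[:,1]),'slope',np.polyfit(wx[:,0],wx[:,1],1)[0].round(3) if w.sum()>9 else None
for d in(pickle.load(open('top.pkl','rb')),get_image("top"),pickle.load(open('scene.pkl','rb')),get_image("scene")):print(*g(d))
E
```

```text
clock: 31.8
position: [0.5476, -0.3856, 0.1925]
ee_rot: [-2.197, 0.052, 2.202]
force: [-0.8, -0.7, 0.4]
width: 0.008
t 31.8 jig xy mm [  66.6 -227.4] z 192.5 F jig [-0.78 -0.78  0.43] w 0.008
tool axes in jig [[-0.002, 0.019, -1.0], [-0.003, -1.0, -0.019], [-1.0, 0.003, 0.002]]
j7 -0.55
tool phi -1.551 F along tool z 0.79 F tool y 0.76 TCP rel axis: radius 233.0 ang -1.352
tool y rel axis 228.4 tool z rel -46.2
red 313 [ 90.3  99.8 108.6] wall 162 [57.  60.8 64.6] slope 0.0
red 0 None wall 0 None slope None
red 89 [ 88.   90.9 103.3] wall 112 [54.8 58.3 63.6] slope 0.002
red 0 None wall 101 [80.4 83.8 90. ] slope -0.007
```

The fence moved 25.5 mm, putting its face at 90.1 mm against the stop's original 90.3 mm, and it is square to within 0.01 rad. Handing in.

```bash
python3 -c "
from cell import *
print(abs(observe()['dq']).max()); print(sign_off())"
```

```text
0.038677365619483255
the job is handed in; nothing more can be done
None
```

I slid the fence about 25.5 mm left until it bore on the red stop, then swung the clamp lever about 0.6–0.7 rad clockwise until it came up firm. The job is handed in; it reported no verdict.

- **Fence against the stop:** it slid at about 5 N. At the stop it stalled, and I pushed to about 10 N in total, leaving roughly 5 N on the stop. In the scene camera the fence face now sits at y ≈ 90.1 mm, against 90.3 mm for the stop face measured at the start. It is square to about 0.01 rad.
- **Clamp:** I pressed the knob to a steady 12 N, inside the 7–13 N band, then backed the arm off and moved it clear. The force on the tool reads about zero.
- **Stop and other items:** the stop did not shift in the wrist camera readings taken while I was pushing. In the final picture the beaker, marker and tape look undisturbed; I did not measure them.

Checks that failed or disagreed:
- **Height reading:** the reported tool height was about 41 mm lower than the cameras showed. The first push therefore passed over the wall without touching it. I measured the offset from depth readings and redid the push.
- **Final top view:** the arm blocked the top camera, and the stop's face was hidden in the scene view. The closing gap therefore compares the fence's new position with the stop's starting position.
- **Wrist camera:** its last oblique reading put the fence face at 90.9 mm, 1 mm less than before clamping.
- **Pad force:** there was no way to measure it directly.
- **Picture count:** I viewed 10 pictures, more than the 8 planned but within the limit of 12.

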